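Pry the jammed receipt-printer cover up and hold it half open on the blade

ROBOT

A 6-joint arm with a two-finger parallel gripper is mounted at the origin on the work surface. World frame = base frame: x ahead of the robot, y to its left, z up, the work surface at z = 0. Lengths are in mm, angles in rad, forces in N, time in s.
With the tool pointing down it reaches from about 400 to 925 mm from the base axis. Payload 12.5 kg.
Tool frame: the origin (TCP) lies midway between the tips of the shut fingers; the grasp point (between the pads) lies 19 mm behind it; z points along the fingers, y is the line along which they close (so a half turn about z gives the same grasp; the last joint's range is limited). The gripper opens to 95 mm and grips with 3 to 60 N. Pads are 20 mm wide; open, the fingers measure 119 mm over their backs; the gripper's body (75 mm by 180 mm) begins 59 mm behind the grasp point.
Start: joints at [1.172, 0.491, 1.559, -0, 1.092, -0.106], TCP at [180.379, 598.423, 214.661] pointing down, gripper open.
Joint ranges: [-3.1, 3.1], [-0.84, 2.19], [0.05, 2.79], [-1.13, 4.28], [0.06, 2.93], [-2.69, 2.69]. Speed limits (rad/s): [2.22, 2.22, 2.79, 3.14, 3.14, 3.14].

INTERFACE

Orientations are given as [roll, pitch, yaw] about the fixed x, y, z axes, in that order (R = Rz(yaw) Ry(pitch) Rx(roll)).
In Python, from cell import readout, eyes, env gives the robot as it stands.
- The arm moves only by the tool move_arm, never from a script. Its argument "plan" is a list of rows, each a list of 3 entries, a list of its own where there are three numbers: the turn, a rotation vector about the tool's x, y, z in degrees, then the shift along the tool's x, y, z in m, then the gripper command: -1 is shut, 1 is fully open, values between are in proportion. In form: [[[ax, ay, az], [x, y, z], jaw], ...]. A call has 1 to 5 rows; each row is the pose to reach, as a shift and turn from the pose commanded when the call began, along the tool's axes at that moment; what a row does not reach only later rows make up. A row lasts 1/8 s, in which the tool goes at most 62.5 mm and 10.7 degrees, less where a joint would pass 70% of its speed; a pose out of reach is approached as far as the arm can. A call with a gripper value outside its range is refused whole. The fingers move at their own pace and stop on an object; the grip force is fixed at half the most. Time passes only in rows, so rows that repeat a pose let the fingers close. It gives the time, the measured TCP pose, the force, the opening and the grip force at its end, in the units of the state.
- readout.state(): the state, without advancing time (a new reading comes with each control period).
- eyes.read_camera(name): name is "scene" or "top"; returns a dict with "img" (400x640x3 uint8, red, green, blue), "K" (3x3 intrinsics, pixels), "extrinsics" (4x4, takes a point from camera to world coordinates). Camera axes: x right, y up, looking along -z (the intrinsics and any distortion apply to the point x, -y, -z); pixel columns grow to the right and rows downward; lengths in mm; the calibration is good to about 2 mm. A picture is of the moment at which its call begins. There is no depth.
- env.job_done(): hands the job in; it is judged then, once.
Trained networks look in a picture, given as the dict that the camera call returned (one of the last four; its "shot" number tells which), for a name from the list of things; names that differ only in an ending like _2 or _b are one class to them, and where a whole thing is asked for, a point or a joint stands for the part that bears it (a point fixed in the world has none). Each returns a list of dicts, best first, with "score" (0 to 1); they miss things now and then, are a little off and sometimes report something else, mostly with a low value. They report only what shows in the picture. A call takes as long as a camera call. They do not tell look-alikes from the thing itself.
- eyes.cut_out(picture, name): "mask" (400x640 bool, what is visible of it) and "uv" ([column, row] in pixels, amid what is visible of it).
The state is a dict: "t": time; "joints": joint angles; "qvel": joint speeds; "tau": joint torques, N m; "eef_pos": TCP position; "tcp_rot": TCP orientation; "ft_force": force on the tool from outside, world axes, zero at the start; "moment": the same for the moment, N m; "opening": opening from 0.0 (shut) to 1.0 (fully open); "grip_force": force on a finger pad.
Only numpy, scipy, OpenCV 4.12 (cv2) and the standard library are available. Lean on these libraries where they do the work, as an engineer would, in place of code of your own. Each camera call takes 0.05 s, during which the arm holds its last target. There are 200 camera calls.

TASK

The release lever of the receipt printer is broken, so its cover is stuck on the catch. Pick up the orange-handled pry tool, put its steel blade into the paper slot under the front edge of the cover, lever the cover up off its catch and hold it open at 45 degrees on the blade so that the print head can be inspected; it falls shut if you let it go, so finish while still gripping the tool and holding the cover there, at rest. Touch the printer with the tool only, not with the gripper, and leave the tray, the paper roll and the bottle where they are.

Things in the scene. Friction and masses are not known exactly. Their poses are not given: they have to be found in the camera images.
- printer: Receipt printer, ivory casing, dark grey cover, 195 mm deep (x), 145 wide (y), 145 high, fixed to the bench. Origin: centre of its underside; +x points from its front (paper slot, facing the robot) to its rear, z up. Front face at x = -98 mm; hinge line of the cover at x = +80, z = 125 mm. The casing is open on top under the cover.
- exit_slot (a point): Centre of the mouth of the paper slot in the front face, 105 mm above the bench, axes as the printer's. Slot 96 mm wide (y), 14 mm high: from the sill at z = 98 mm (its front slopes down to 90 mm, so the mouth widens outwards) to the lower edge of the shut cover at z = 112 mm. It runs straight in along +x, free for 30 mm.
- cover_lip (a point): Middle of the cover's lower front edge (moves with the cover), where the blade lifts. Shut: 98 mm in front of the printer's origin, 112 mm above the bench. In the cover's own frame it lies 178 mm in front of and 13 mm below the hinge line. The edge is a 6 mm thick apron reaching 17 mm below the cover's flat underside.
- cover_hinge (a point): Middle of the cover's hinge line at the printer's rear, 125 mm above the bench; it does not move. The cover turns about the printer's y axis.
- cover (a joint): Cover angle in rad: 0 shut, grows as the front edge rises, 0.785 is 45 degrees, stop at 1.75. Shut, a sprung catch holds it: lifting the front edge takes 3 to 5 N for the first 10 mm; above 0.06 rad only its weight, 1 to 2 N at the front edge, is left. No brake: it falls shut when not held.
- prybar: Loose 75 g pry tool lying flat on the bench, left or right: orange handle 95 mm long, 20 wide (y), 18 high (z), then a steel blade 18 mm wide, 3 mm thick; 155 mm in all. Origin: underside, below the balance point; +x points along the tool to the blade's tip, z up. Handle from x = -75 to +20 mm, ferrule to 32, blade to 80. Grip it with 60 N or more, or prying turns it in the fingers.
- prybar_grip (a point): Point inside the handle at its balance point, half its height (9 mm above the underside): the place to grip, across the 20 mm width.
- prybar_tip (a point): Middle of the blade's tip edge, 80 mm ahead of the grip point and at the same height; blade from 1.5 mm below to 1.5 mm above it.
- tray: Bystander: open blue parts tray with screws, 120 x 90 x 30 mm, loose. Origin: centre of its underside.
- roll: Bystander: white paper roll standing on end, 79 mm diameter, 80 mm high, loose. Origin: centre of its underside.
- cleaner: Bystander: white cleaner bottle with blue label and red cap, 60 mm diameter, 150 mm high, loose. Origin: centre of its underside.
Not all that is in view belongs to the job. Several things look just like the prybar: the one meant starts nearest to the robot's base.

How it is judged (in metres and radians):
On the way, in this order (a step that is already met when the one before it is completed fails the run):
1. the pry tool is held in the fingers, off the bench (contact force between the fingers and prybar above 2 N and height (world z) of prybar_grip above 0.03 m), for 0.1 s.
2. the tool has levered the cover up off its catch (contact force between the fingers and prybar above 2 N and contact force between prybar and printer above 0.3 N and value of joint cover above 0.12 rad), for 0.1 s.
At the end, for the whole second after the job is handed in: The cover stands still at 45 degrees, within 7 degrees (0.66 to 0.91 rad), carried by the pry tool alone, which the fingers grip with its handle more than 120 mm above the bench; the gripper and arm do not touch the printer (value of joint cover between 0.663 and 0.908 rad and velocity of joint cover between -0.1 and 0.1 rad/s and contact force between prybar and printer above 0.3 N and contact force between the fingers and prybar above 2 N and height (world z) of prybar_grip above 0.12 m and contact force between each of the arm, the fingers and printer below 0.5 N); the arm keeps its last pose, push and grip.
It fails at once if the gripper or arm pushes on the printer or its cover (contact force between any of the fingers, the arm and printer above 2 N).
It fails at once if the tray, the paper roll or the bottle is moved by more than 20 mm (distance of any of tray, roll, cleaner from where it was at the start of the episode above 0.02 m).
It also fails if it takes over 51 s, if anything falls off the work surface, if the arm or the gripper's body presses on something with over 40 N, if the wrist force passes 120 N, or if a joint passes its speed limit or range.

## Working session

There is one attempt and no reset: what is moved stays moved. The work goes in short steps, Python scripts to look and compute and a tool call to move; the robot and the scene stay as the last step left them, time stands still between calls to the robot, and variables do not carry over. Pictures are saved under pics/ and viewed, at most 10 in all, crops included, and the job is handed in when it is done.

Besides the shell and the picture viewer there is one more tool, called as name(argument=value, ...), one argument or row to a line, values as JSON. move_arm: Moves the arm, as the interface text tells. Its arguments: {"type":"object","properties":{"plan":{"type":"array","items":{"type":"array"}}},"required":["plan"]}

```bash
ls; mkdir -p pics; cat > h.py <<'E'
import numpy as np, cv2
from cell import readout, eyes, env
from scipy.spatial.transform import Rotation as R
def ray(p,uv):
    K=p["K"];E=np.array(p["extrinsics"])
    u,v=uv; d=np.array([(u-K[0][2])/K[0][0],-(v-K[1][2])/K[1][1],-1.])
    return E[:3,3],E[:3,:3]@d
def onz(p,uv,z):
    o,d=ray(p,uv); return o+d*(z-o[2])/d[2]
def proj(p,X):
    E=np.array(p["extrinsics"]);K=p["K"];c=E[:3,:3].T@(np.array(X,float)-E[:3,3])
    return np.array([K[0][2]+K[0][0]*c[0]/-c[2],K[1][2]+K[1][1]*c[1]/c[2]])
def save(p,n,box=None,s=1):
    im=p["img"]
    if box: im=im[box[1]:box[3],box[0]:box[2]]
    im=cv2.resize(im,None,fx=s,fy=s,interpolation=cv2.INTER_CUBIC)
    cv2.imwrite("pics/"+n,im[:,:,::-1])
E
python3 - <<'E'
from h import *
print(readout.state())
for c in("top","scene"):
    p=eyes.read_camera(c); save(p,c+"0.png"); print(c,[k for k in p],np.round(p["extrinsics"],3).tolist(),np.round(p["K"],1).tolist())
    for n in("prybar","printer","tray","roll","cleaner","cover_lip","exit_slot"):
        try:
            for r in eyes.cut_out(p,n)[:5]:
                m=np.array(r["mask"]).astype(np.uint8); print(n,round(r["score"],2),np.round(r["uv"]),m.sum(),np.round(onz(p,r["uv"],9)), cv2.minAreaRect(cv2.findNonZero(m)))
        except Exception as e: print(n,e)
E
```

```text
pics
{'t': 0.0, 'joints': array([ 1.17239939e+00,  4.91562649e-01,  1.55945334e+00, -1.75372223e-05,
        1.09167879e+00, -1.05586831e-01]), 'qvel': array([-0.000164  ,  0.00187707,  0.00025867,  0.00068391, -0.00028927,
       -0.00101649]), 'tau': array([ 1.23296148e-03, -6.12634563e+01, -2.58188868e+01,  6.92810118e-02,
        4.81332676e-02, -1.10245649e-04]), 'eef_pos': array([180.28297301, 598.18250592, 214.05848345]), 'tcp_rot': array([-3.14049503e+00, -1.00686936e-04,  2.84879058e+00]), 'ft_force': array([-0.13251014,  0.21760361, -0.18324853]), 'moment': array([ 0.0191884 , -0.05371161, -0.04048377]), 'grip_force': 0.0, 'opening': 0.9986897056020394}
top ['img', 'K', 'extrinsics', 'shot'] [[0.016, 0.991, -0.134, 431.979], [-1.0, 0.016, -0.0, 142.845], [0.002, 0.134, 0.991, 1305.634], [0.0, 0.0, 0.0, 1.0]] [[417.9, 0.0, 323.6], [0.0, 417.9, 205.0], [0.0, 0.0, 1.0]]
prybar 0.74 [175. 236.] 350 [503. 602.   9.] ((172.66152954101562, 237.2077178955078), (8.156639099121094, 50.781654357910156), 52.12501525878906)
prybar 0.71 [317. 188.] 332 [661. 165.   9.] ((318.516876220703
[... 2109 characters left out ...]
8906), (7.273237705230713, 45.53679656982422), 18.43494987487793)
printer 0.96 [241. 236.] 4241 [638. -89.   9.] ((241.5, 234.5), (79.0, 57.0), 90.0)
tray 0.86 [178. 190.] 971 [ 462. -325.    9.] ((176.5, 187.5), (33.0, 33.0), 90.0)
roll 0.89 [151. 240.] 885 [ 661. -367.    9.] ((152.50001525878906, 238.5000457763672), (36.224300384521484, 27.280027389526367), 63.43495178222656)
cleaner 0.58 [371. 232.] 644 [609. 316.   9.] ((370.0810852050781, 229.51351928710938), (20.385475158691406, 39.7845573425293), 9.462322235107422)
cover_lip 0.76 [241. 223.] 2775 [590. -96.   9.] ((239.5, 222.5), (57.0, 53.0), 90.0)
exit_slot 0.76 [242. 236.] 4278 [639. -86.   9.] ((241.5, 234.0), (80.0, 57.0), 90.0)
```

View pics/top0.png

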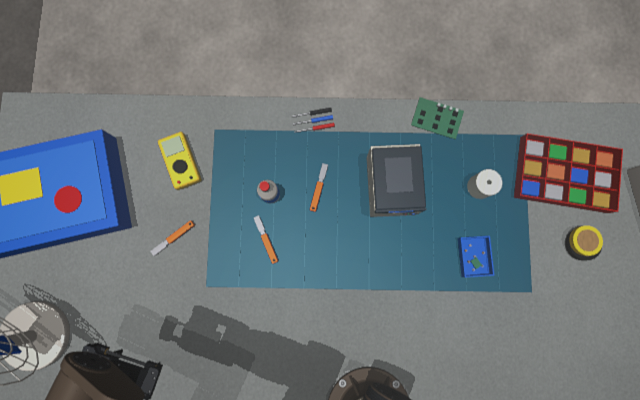

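```bash
python3 - <<'E'
from h import *
p=eyes.read_camera("top")
a=p["img"][150:270,220:320]; a=cv2.resize(a,None,fx=4,fy=4,interpolation=cv2.INTER_CUBIC)
b=p["img"][130:230,345:445]; b=cv2.resize(b,(400,480*400//480),interpolation=cv2.INTER_CUBIC)
b=cv2.copyMakeBorder(b,0,80,0,0,cv2.BORDER_CONSTANT)
cv2.imwrite("pics/crop1.png",np.hstack([a,b])[:,:,::-1])
hsv=cv2.cvtColor(p["img"],cv2.COLOR_RGB2HSV)
m=cv2.inRange(hsv,(5,120,100),(20,255,255))
n,l,s,c=cv2.connectedComponentsWithStats(m)
for i in range(1,n):
    if s[i,4]>60: print(s[i],c[i],onz(p,c[i],18).round(1),cv2.minAreaRect(cv2.findNonZero((l==i).astype(np.uint8))))
E
```

```text
[596 152  17  16 230] [604.29130435 159.30434783] [ 765.6 -741.4   18. ] ((604.4146728515625, 159.26829528808594), (16.343868255615234, 14.356100082397461), 6.34019136428833)
[547 164  18  16 254] [555.5984252  171.57480315] [ 723.5 -585.1   18. ] ((555.5, 171.5), (15.0, 17.0), 90.0)
[310 182  13  29 175] [316.07428571 195.8       ] [634.3 167.   18. ] ((315.9622497558594, 196.13206481933594), (6.043863773345947, 29.395156860351562), 15.945395469665527)
[166 221  28  22 196] [179.43877551 231.69897959] [515.7 585.7  18. ] ((179.6400146484375, 231.52001953125), (6.399999618530273, 31.200000762939453), 53.13010025024414)
[261 234  17  29 187] [268.8342246  247.89304813] [470.4 308.8  18. ] ((268.9858703613281, 248.21644592285156), (30.074417114257812, 6.40294075012207), 67.16634368896484)
```

View pics/crop1.png

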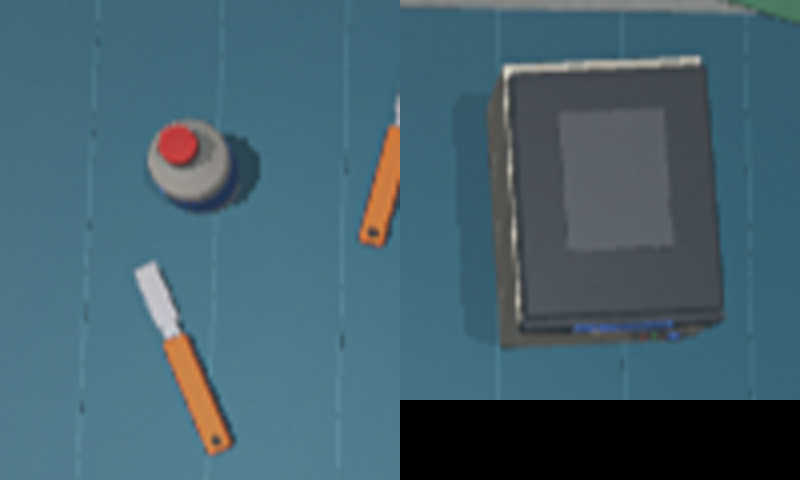

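Look-alikes in the top picture are at (265,239), (317,188) and (173,238). Their distances from the base are about 585, 681 and 785 mm, so I choose (265,239). The crop confirms an orange handle at (269,248) and a steel blade pointing up-left to (257,217). Next I fit the poses of the tool and the printer.

```bash
cat >> h.py <<'E'
def box(x0,x1,y0,y1,z0,z1): return np.array([[x,y,z] for x in(x0,x1) for y in(y0,y1) for z in(z0,z1)],float)
PRY=[box(-75,20,-10,10,0,18),box(20,32,-7,7,4,14),box(32,80,-9,9,7.5,10.5)]
PRN=[box(-98,97,-72.5,72.5,0,145)]
def sil(p,boxes,q,S=4):
    im=np.zeros((400*S,640*S),np.uint8); Rz=R.from_euler("z",q[2]).as_matrix()
    for b in boxes:
        uv=np.array([proj(p,Rz@v+[q[0],q[1],0]) for v in b])
        cv2.fillConvexPoly(im,cv2.convexHull(((uv+.5)*S).astype(np.int32)),255)
    return cv2.resize(im,(640,400),interpolation=cv2.INTER_AREA)/255.
def fit(views,boxes,q0):
    from scipy.optimize import minimize
    def f(q):
        return sum(np.abs(sil(p,boxes,q)-m).sum()/m.sum() for p,m in views)
    s=np.array([[0,0,0],[10,0,0],[0,10,0],[0,0,.12]])
    r=minimize(f,q0,method="Nelder-Mead",options=dict(initial_simplex=s+q0,xatol=.05,fatol=1e-4,maxiter=150))
    return r.x,r.fun
E
cat > f.py <<'E'
from h import *
V={c:eyes.read_camera(c) for c in("top","scene")}
for n,B,q0 in(("prybar",PRY,[488,317,.4]),("printer",PRN,[690,-90,0])):
    vs=[]
    for c,p in V.items():
        best=[r for r in eyes.cut_out(p,n) if np.hypot(*(np.array(r["uv"])-proj(p,[q0[0],q0[1],9 if n=="prybar" else 80])))<25]
        if best: vs.append((p,np.array(best[0]["mask"]).astype(float)))
    print(n,"both",fit(vs,B,q0))
    for v in vs: print("  one",fit([v],B,q0))
E
python3 f.py
```

```text
prybar both (array([4.97030797e+02, 3.20593604e+02, 4.30213491e-01]), np.float64(0.6366762673048996))
  one (array([4.97880213e+02, 3.21765757e+02, 4.31114366e-01]), np.float64(0.10610882650932713))
  one (array([4.93103026e+02, 3.16044666e+02, 4.28740541e-01]), np.float64(0.4850126189089497))
printer both (array([ 6.75439630e+02, -6.76602206e+01,  5.64621001e-02]), np.float64(0.08767598678351951))
  one (array([ 6.72779719e+02, -6.63979140e+01,  6.30758953e-02]), np.float64(0.044043449872380847))
  one (array([ 6.74957321e+02, -6.96744851e+01,  7.77012756e-02]), np.float64(0.0304860988496068))
```

```bash
cat >> h.py <<'E'
def delta(pos,Rt,cur=None):
    s=readout.state(); R0=R.from_euler("xyz",s["tcp_rot"]); d=R0.inv()
    print("t",round(s["t"],2),"pos",s["eef_pos"].round(1),"f",s["ft_force"].round(1),"grip",s["grip_force"],"op",round(s["opening"],3))
    print("turn",np.rad2deg((d*Rt).as_rotvec()).round(2),"shift m",(d.apply(np.array(pos)-s["eef_pos"])/1000).round(4))
def down(yaw,pitch=0): # tool x = -heading; pitch>0: heading end tips down
    return R.from_euler("z",yaw)*R.from_euler("y",pitch)*R.from_euler("xyz",[np.pi,0,np.pi])
E
python3 -c "
from h import *
g=np.array([497.5,321.3])+8*np.array([np.cos(.431),np.sin(.431)])
delta([*g,100],down(.431)); print(down(.431).as_euler('xyz'))"
```

```text
t 1.15 pos [180.4 598.4 214.7] f [-0.4 -0.4  0.1] grip 0.0 op 0.999
turn [  0.     0.   -41.47] shift m [-0.3896 -0.1685  0.1147]
[ 3.14159265e+00  2.22044605e-16 -2.71059265e+00]
```

move_arm(
  plan=[
    [[0,0,-10],[-0.055,-0.024,0.0],0.0],
    [[0,0,-20],[-0.11,-0.048,0.01],0.0],
    [[0,0,-30],[-0.165,-0.072,0.03],0.0],
    [[0,0,-40],[-0.22,-0.096,0.05],0.0],
    [[0,0,-41.5],[-0.275,-0.12,0.075],0.0],
  ],
)

```text
t: 1.78
eef_pos: [406.7, 406.3, 141.6]
tcp_rot: [3.141, 0.001, -2.707]
ft_force: [1.2, 0.3, -1.2]
opening: 0.538
grip_force: 0.0
```

```bash
python3 -c "
from h import *
g=np.array([497.5,321.3])+8*np.array([np.cos(.431),np.sin(.431)])
delta([*g,80],down(.431))"
```

```text
t 1.77 pos [406.7 406.3 141.6] f [ 1.2  0.3 -1.2] grip 0.0 op 0.538
turn [0.02 0.07 0.21] shift m [-0.0545 -0.1154  0.0616]
```

move_arm(
  plan=[
    [[0,0,0],[-0.027,-0.055,0.03],0.0],
    [[0,0,0],[-0.054,-0.11,0.06],0.0],
    [[0,0,0],[-0.054,-0.115,0.061],0.0],
    [[0,0,0],[-0.054,-0.115,0.061],0.0],
  ],
)

```text
t: 2.28
eef_pos: [502.4, 325.1, 80.5]
tcp_rot: [3.141, -0.001, -2.712]
ft_force: [-0.6, 0.2, 0.9]
opening: 0.503
grip_force: 0.0
```

```bash
python3 - <<'E'
from h import *
g=np.array([497.5,321.3])+8*np.array([np.cos(.431),np.sin(.431)])
delta([*g,2],down(.431))
p=eyes.read_camera("scene"); u=proj(p,[*g,9]); print(u,proj(p,readout.state()["eef_pos"])); x,y=u.astype(int)
save(p,"near.png",(x-50,y-50,x+50,y+50),6)
E
```

```text
t 2.27 pos [502.4 325.1  80.5] f [-0.6  0.2  0.9] grip 0.0 op 0.503
turn [ 0.01 -0.04 -0.06] shift m [-0.002  -0.0014  0.0785]
[372.78540709 205.03551203] [375.07998271 190.64511566]
```

View pics/near.png

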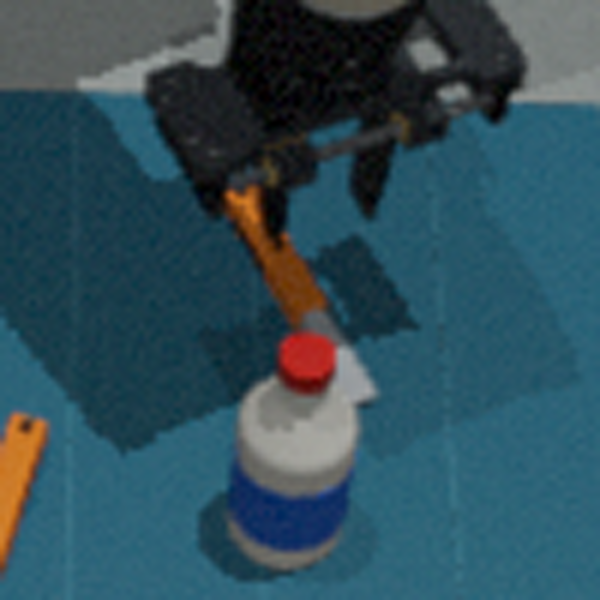

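Seen from the front, the fingers straddle the line of the orange handle (crop 270,250). The blade's tip is at about (365,390), just behind the bottle. I go down and grip.

move_arm(
  plan=[
    [[0,0,0],[-0.002,-0.001,0.04],0.0],
    [[0,0,0],[-0.002,-0.001,0.07],0.0],
    [[0,0,0],[-0.002,-0.001,0.077],0.0],
    [[0,0,0],[-0.002,-0.001,0.077],-1],
    [[0,0,0],[-0.002,-0.001,0.077],-1],
  ],
)

```text
t: 2.95
eef_pos: [504.9, 326.2, 5.2]
tcp_rot: [3.141, 0.002, -2.709]
ft_force: [0.0, -0.3, -0.3]
opening: 0.346
grip_force: 0.0
```

move_arm(
  plan=[
    [[0,0,0],[0,0,0],-1],
    [[0,0,0],[0,0,0],-1],
    [[0,0,0],[0,0,0],-1],
  ],
)

```text
t: 3.32
eef_pos: [504.9, 325.7, 4.7]
tcp_rot: [3.141, 0.001, -2.71]
ft_force: [-1.7, 0.9, 6.8]
opening: 0.206
grip_force: 30.0
```

move_arm(
  plan=[
    [[0,0,0],[0,0,-0.02],-1],
    [[0,0,0],[0,0,-0.05],-1],
    [[0,0,0],[0,0,-0.09],-1],
    [[0,0,0],[0,0,-0.12],-1],
    [[0,0,0],[0,0,-0.12],-1],
  ],
)

```text
t: 3.95
eef_pos: [505.4, 325.9, 125.9]
tcp_rot: [3.141, 0.004, -2.71]
ft_force: [-0.7, 0.1, -0.3]
opening: 0.206
grip_force: 30.0
```

```bash
python3 -c "
from h import *
delta([445,-83,125],down(.065))"
```

```text
t 3.95 pos [505.4 325.9 125.9] f [-0.7  0.1 -0.3] grip 29.985111951828003 op 0.206
turn [ 0.06  0.23 20.99] shift m [ 2.258e-01 -3.462e-01 -1.000e-04]
```

move_arm(
  plan=[
    [[0,0,2],[0.02,-0.03,0],-1],
    [[0,0,5],[0.045,-0.07,0],-1],
    [[0,0,8],[0.075,-0.115,0],-1],
    [[0,0,11],[0.105,-0.16,0],-1],
    [[0,0,13],[0.13,-0.2,0],-1],
  ],
)

```text
t: 4.58
eef_pos: [469.1, 87.7, 122.8]
tcp_rot: [3.141, -0.002, -2.939]
ft_force: [1.0, -0.3, -0.8]
opening: 0.206
grip_force: 30.0
```

```bash
python3 -c "
from h import *
delta([445,-83,125],down(.065))"
```

```text
t 4.58 pos [469.1  87.7 122.8] f [ 1.  -0.3 -0.8] grip 29.98539537191391 op 0.206
turn [ 0.01 -0.09  7.91] shift m [ 0.058  -0.1624 -0.0022]
```

move_arm(
  plan=[
    [[0,0,2.5],[0.017,-0.045,0],-1],
    [[0,0,5],[0.035,-0.095,0],-1],
    [[0,0,7.5],[0.05,-0.14,0],-1],
    [[0,0,8],[0.058,-0.162,0],-1],
    [[0,0,8],[0.058,-0.162,0],-1],
  ],
)

```text
t: 5.2
eef_pos: [445.7, -82.0, 122.9]
tcp_rot: [3.141, -0.001, -3.079]
ft_force: [0.4, 0.4, -1.1]
opening: 0.207
grip_force: 30.0
```

```bash
cat > tip.py <<'E'
from h import *
import sys
s=readout.state(); Rt=R.from_euler("xyz",s["tcp_rot"]); T=s["eef_pos"]
print(T.round(1),s["tcp_rot"].round(3))
# predicted tool points from grasp: tip 72 ahead along -x of tcp frame, 4.3 behind along z
pr=lambda a,h=4.3: T+Rt.apply([-a,0,-h])
ims=[]
for c in("top","scene"):
    p=eyes.read_camera(c); print(c,"tip pred",pr(72).round(1),proj(p,pr(72)).round(1),"slot",proj(p,[576.7,-74.4,105]).round(1))
    x,y=proj(p,pr(72)).astype(int); im=cv2.resize(p["img"][y-40:y+40,x-50:x+50],None,fx=7,fy=7,interpolation=cv2.INTER_CUBIC)[:280*2]
    print("crop origin",x-50,y-40); ims.append(cv2.resize(im,(560,448)) if 0 else im[:, :])
ims=[cv2.resize(i,(400,320)) for i in ims]
cv2.imwrite("pics/"+sys.argv[1],np.hstack(ims)[:,:,::-1])
E
python3 tip.py pre.png
```

```text
[445.7 -82.  122.9] [ 3.141e+00 -1.000e-03 -3.079e+00]
top tip pred [517.5 -77.5 127.1] [401.3 232.1] slot [398.6 212.1]
crop origin 351 192
scene tip pred [517.5 -77.5 127.1] [245. 182.] slot [244.6 201.7]
crop origin 195 141
```

View pics/pre.png

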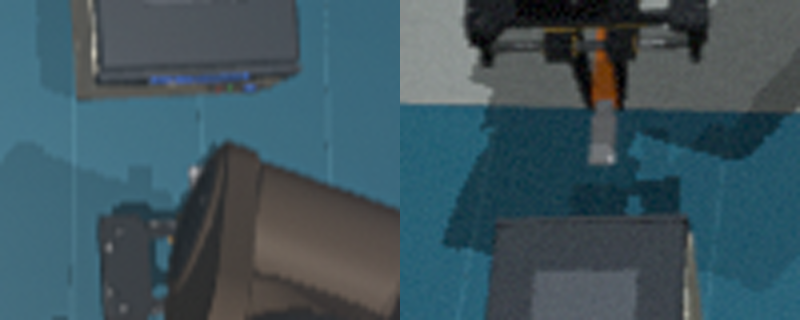

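The left view (top) shows the tip just past the arm at about (400,233). The right view (scene) shows it at (245.5,181.5), against a prediction of (245,182). The tool sits straight and as expected, so I lower it to slot height and insert.

```bash
python3 -c "
from h import *
delta([466,-81.5,100.7],down(.065));delta([529.8,-77.4,100.7],down(.065))"
```

```text
t 5.3 pos [445.9 -80.5 123.1] f [-0.3 -0.1 -0. ] grip 29.98511642217636 op 0.209
turn [ 0.04 -0.06 -0.02] shift m [-0.02   -0.0023  0.0224]
t 5.3 pos [445.9 -80.5 123.1] f [-0.3 -0.1 -0. ] grip 29.98511642217636 op 0.209
turn [ 0.04 -0.06 -0.02] shift m [-0.0839 -0.0023  0.0223]
```

move_arm(
  plan=[
    [[0,0,0],[-0.01,-0.002,0.012],-1],
    [[0,0,0],[-0.02,-0.002,0.022],-1],
    [[0,0,0],[-0.03,-0.002,0.022],-1],
    [[0,0,0],[-0.045,-0.002,0.022],-1],
    [[0,0,0],[-0.052,-0.002,0.022],-1],
  ],
)

```text
t: 5.92
eef_pos: [499.5, -79.4, 101.9]
tcp_rot: [-3.141, 0.001, -3.076]
ft_force: [-0.0, -0.5, 0.6]
opening: 0.204
grip_force: 30.0
```

```bash
python3 -c "
from h import *
delta([529.8,-77.4,100.7],down(.065))"; python3 tip.py in1.png
```

```text
t 5.92 pos [499.5 -79.4 101.9] f [-0.  -0.5  0.6] grip 29.985114634037018 op 0.204
turn [-0.01  0.04  0.02] shift m [-0.0303  0.      0.0012]
[499.5 -79.4 101.9] [-3.141e+00  1.000e-03 -3.076e+00]
top tip pred [571.4 -74.7 106.2] [398.9 213.9] slot [398.6 212.1]
crop origin 348 173
scene tip pred [571.4 -74.7 106.2] [244.6 200. ] slot [244.6 201.7]
crop origin 194 160
```

View pics/in1.png

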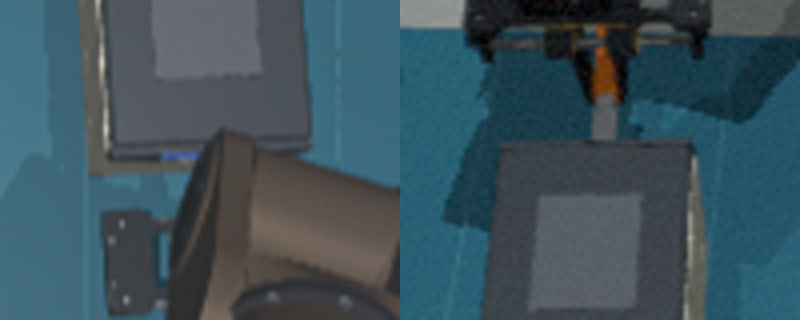

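The blade's tip is at the front edge of the cover, scene crop (604,140), centred on the slot and straight. I insert it.

move_arm(
  plan=[
    [[0,0,0],[-0.008,0,0.001],-1],
    [[0,0,0],[-0.016,0,0.001],-1],
    [[0,0,0],[-0.024,0,0.001],-1],
    [[0,0,0],[-0.03,0,0.001],-1],
    [[0,0,0],[-0.03,0,0.001],-1],
  ],
)

```text
t: 6.65
eef_pos: [528.5, -77.6, 100.6]
tcp_rot: [3.141, 0.0, -3.076]
ft_force: [0.3, 0.1, -1.1]
opening: 0.208
grip_force: 30.0
```

```bash
cat > lift.py <<'E'
from h import *
import sys
Y=.065; O=np.array([674.5,-68,0]); k=float(sys.argv[1]); a=float(sys.argv[2]); ths=[float(v) for v in sys.argv[3:]]
Rz=R.from_euler("z",Y); s=readout.state(); R0=R.from_euler("xyz",s["tcp_rot"])
print("t",s["t"],s["eef_pos"].round(1),s["ft_force"].round(1),s["moment"].round(2),s["joints"].round(2))
for th in ths:
    L=np.array([80,0,125])+R.from_euler("y",th).apply([-174,0,-13])
    ph=k*th
    tcp=O+Rz.apply([L[0],-0.,L[2]])-(Rz*R.from_euler("y",ph)).apply([a,0,5.8])
    tcp+= Rz.apply([0,1,0])*(Rz.inv().apply(s["eef_pos"]-O)[1])
    print(th,"phi",round(np.rad2deg(ph),1),"turn",np.rad2deg((R0.inv()*down(Y,ph)).as_rotvec()).round(1),"shift",(R0.inv().apply(tcp-s["eef_pos"])/1000).round(4),tcp.round(0))
E
python3 lift.py .5 51 0 .03 .06 .1 .15 .2 .3
```

```text
t 6.65 [528.5 -77.6 100.6] [ 0.3  0.1 -1.1] [ 0.04  0.01 -0.06] [-0.27  0.51  1.9   0.    0.73 -1.91]
0.0 phi 0.0 turn [0. 0. 0.] shift [-0.0013  0.     -0.0056] [530. -77. 106.]
0.03 phi 0.9 turn [0.  0.9 0. ] shift [-0.0009  0.     -0.0116] [529. -77. 112.]
0.06 phi 1.7 turn [0.  1.7 0. ] shift [-0.0007  0.     -0.0176] [529. -78. 118.]
0.1 phi 2.9 turn [0.  2.9 0. ] shift [-0.0007  0.     -0.0256] [529. -78. 126.]
0.15 phi 4.3 turn [0.  4.3 0. ] shift [-0.001   0.     -0.0356] [530. -77. 136.]
0.2 phi 5.7 turn [0.  5.7 0. ] shift [-0.0019  0.     -0.0455] [530. -77. 146.]
0.3 phi 8.6 turn [0.  8.6 0. ] shift [-0.0049  0.     -0.0653] [533. -77. 166.]
```

move_arm(
  plan=[
    [[0,0,0],[-0.001,0,-0.005],-1],
    [[0,0,0],[-0.001,0,-0.008],-1],
    [[0,0,0],[-0.001,0,-0.011],-1],
    [[0,0,0],[-0.001,0,-0.011],-1],
  ],
)

```text
t: 7.15
eef_pos: [529.2, -77.4, 111.8]
tcp_rot: [3.141, 0.0, -3.077]
ft_force: [2.2, 1.8, -5.4]
opening: 0.209
grip_force: 30.0
```

```bash
python3 lift.py .5 51 .06; python3 tip.py l1.png
```

```text
t 7.15 [529.2 -77.4 111.8] [ 2.2  1.8 -5.4] [ 0.24 -0.13  0.08] [-0.27  0.5   1.89  0.    0.76 -1.91]
0.06 phi 1.7 turn [0.  1.7 0. ] shift [-0.      0.     -0.0064] [529. -77. 118.]
[529.2 -77.4 111.8] [ 3.141  0.    -3.077]
top tip pred [601.  -72.8 116.1] [398.7 203.3] slot [398.6 212.1]
crop origin 348 163
scene tip pred [601.  -72.8 116.1] [243.7 205.9] slot [244.6 201.7]
crop origin 193 165
```

View pics/l1.png

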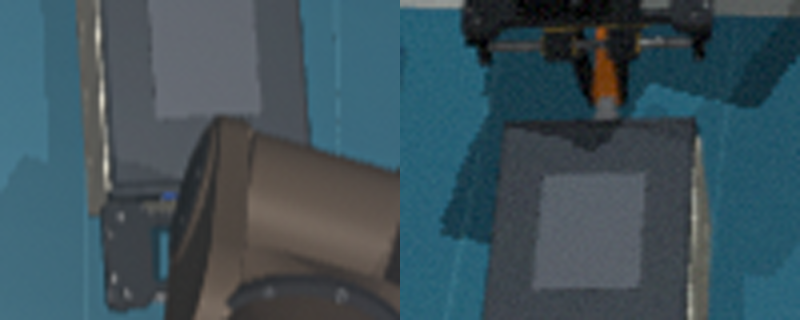

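The blade is under the cover's edge, scene crop (605,112), and it carries 5 N, so the catch is loaded. I keep lifting.

move_arm(
  plan=[
    [[0,0,0],[0,0,-0.004],-1],
    [[0,0,0],[0,0,-0.008],-1],
    [[0,0,0],[0,0,-0.012],-1],
    [[0,0,0],[0,0,-0.016],-1],
    [[0,0,0],[0,0,-0.016],-1],
  ],
)

```text
t: 7.88
eef_pos: [529.0, -77.5, 128.1]
tcp_rot: [-3.142, -0.0, -3.077]
ft_force: [0.1, -0.1, -5.2]
opening: 0.205
grip_force: 30.0
```

```bash
cat > ang.py <<'E'
from h import *
import sys
Rz=R.from_euler("z",.065); O=np.array([674.5,-68,0])
def cov(p,th,S=4):
    im=np.zeros((400*S,640*S),np.uint8)
    b=box(-178,12,-70,70,4,20); b=np.vstack([b,[[-178,y,-13] for y in(-70,70)]])
    P=Rz.apply(R.from_euler("y",th).apply(b)+[80,0,125])+O
    uv=np.array([proj(p,v) for v in P]); cv2.fillConvexPoly(im,cv2.convexHull(((uv+.5)*S).astype(np.int32)),255)
    return cv2.resize(im,(640,400),interpolation=cv2.INTER_AREA)/255.
p=eyes.read_camera("scene")
for r in eyes.cut_out(p,"cover_lip")[:1]:
    m=np.array(r["mask"]).astype(float); T=np.arange(-.1,1.2,.02); e=[np.abs(cov(p,t)-m).sum()/m.sum() for t in T]
    i=np.argmin(e); print("score",r["score"],"theta",T[i].round(2),"err",round(e[i],3), "at0",round(e[5],3),"top row", np.where(m.any(1))[0][:1])
if len(sys.argv)>1: save(p,sys.argv[1],(165,110,325,230),5)
s=readout.state(); print(s["t"],s["eef_pos"].round(1),s["ft_force"].round(1),s["moment"].round(2))
E
python3 ang.py a1.png
```

```text
score 0.87 theta -0.02 err 0.07 at0 0.076 top row [194]
7.975 [529.1 -77.6 127.8] [-0.7 -1.2 -3.1] [ 0.    0.26 -0.  ]
```

View pics/a1.png

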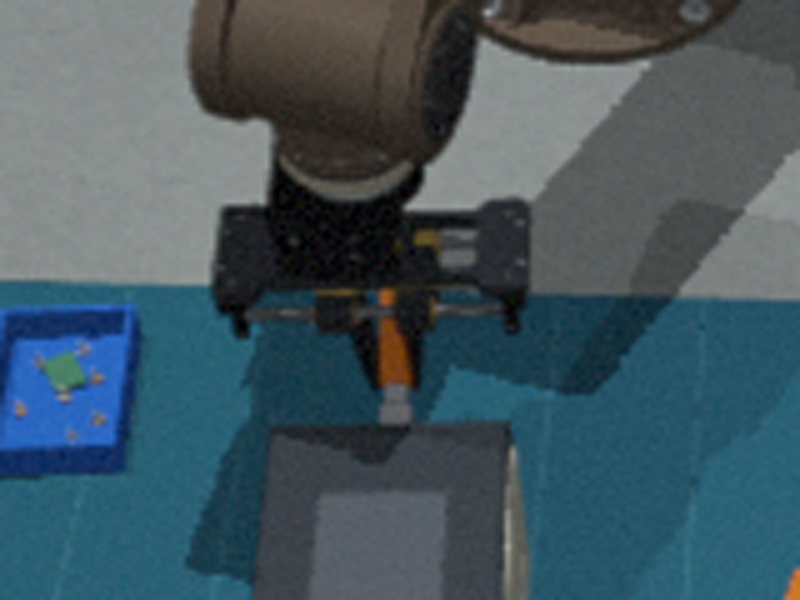

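The cover has not moved, and the handle in the picture now slopes up to the rear. The tool is turning tip-down in the 30 N grip. I'll use it as a second-class lever instead, with the tip bearing on the sill floor inside and the handle raised, so the fingers need give no torque. First I push in a little, then I turn the gripper about the tip.

move_arm(
  plan=[
    [[0,0,0],[-0.003,0,0],-1],
    [[0,0,0],[-0.006,0,0],-1],
    [[0,0,0],[-0.006,0,0],-1],
  ],
)

```text
t: 8.35
eef_pos: [535.0, -77.0, 127.3]
tcp_rot: [3.141, -0.001, -3.076]
ft_force: [-3.3, 0.4, -6.0]
opening: 0.209
grip_force: 30.0
```

```bash
python3 - <<'E'
from h import *
s=readout.state(); print(s["t"],s["eef_pos"].round(1),s["ft_force"].round(1),s["moment"].round(2))
tip=np.array([-65.,0,29-4.]) # tip in tool frame mm: heading=-x, down=+z
for a in(5,10,15,20,25):
    Q=R.from_euler("y",a,degrees=True); print(a,((tip-Q.apply(tip))/1000).round(4))
E
```

```text
8.35 [535.  -77.  127.3] [-3.3  0.4 -6. ] [0.03 0.94 0.  ]
5 [-0.0024  0.     -0.0056]
10 [-0.0053  0.     -0.0109]
15 [-0.0087  0.     -0.016 ]
20 [-0.0125  0.     -0.0207]
25 [-0.0167  0.     -0.0251]
```

move_arm(
  plan=[
    [[0,4,0],[-0.002,0,-0.0045],-1],
    [[0,8,0],[-0.004,0,-0.009],-1],
    [[0,12,0],[-0.0065,0,-0.013],-1],
    [[0,15,0],[-0.0085,0,-0.016],-1],
    [[0,15,0],[-0.0085,0,-0.016],-1],
  ],
)

```text
t: 8.98
eef_pos: [544.1, -76.4, 143.4]
tcp_rot: [3.141, -0.262, -3.076]
ft_force: [-3.8, 0.8, -3.5]
opening: 0.208
grip_force: 30.0
```

```bash
python3 ang.py a2.png
```

```text
score 0.72 theta -0.1 err 49.087 at0 52.547 top row [184]
9.075 [544.  -76.5 143.5] [-1.   0.6 -5. ] [ 0.22 -0.02 -0.03]
```

View pics/a2.png

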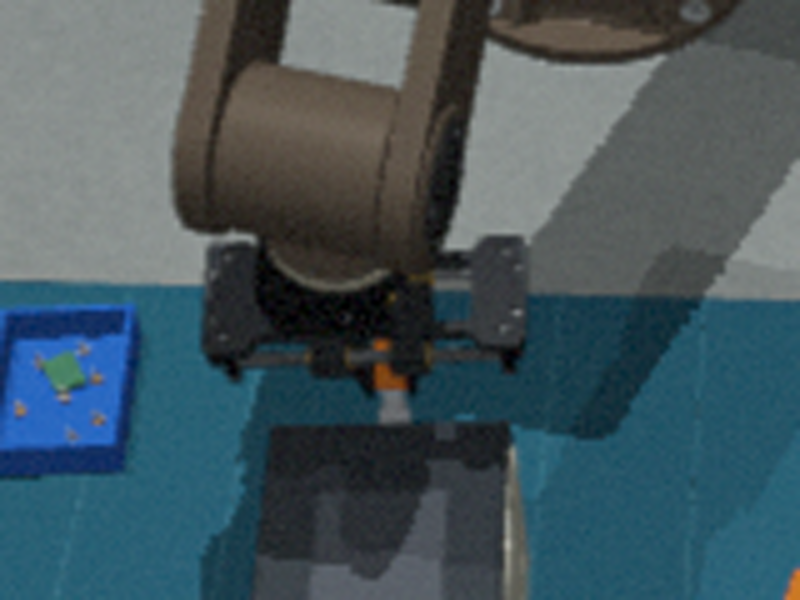

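```bash
python3 - <<'E'
from h import *
p=eyes.read_camera("scene"); Rz=R.from_euler("z",.065); O=np.array([674.5,-68,0])
c=lambda X:((proj(p,X)-[165,110])*5).round(0)
for th in(0,.05,.1,.2,.4): print(th,[c(O+Rz.apply(R.from_euler("y",th).apply([-178,y,20])+[80,0,125])) for y in(60,-60)])
s=readout.state(); Rt=R.from_euler("xyz",s["tcp_rot"]); g=s["eef_pos"]+Rt.apply([0,0,-4.3])
for a in(20,30,42,50,60):
    d=Rz.apply([np.cos(np.deg2rad(a)),0,-np.sin(np.deg2rad(a))]); up=Rz.apply([np.sin(np.deg2rad(a)),0,np.cos(np.deg2rad(a))])
    print(a,"ferrule start",c(g+12*d+9*up),"end",c(g+24*d+3*up),"tip",(g+72*d).round(0))
g=p["img"][150:215,243:250].mean(1); print([(150+i,*v.astype(int)) for i,v in enumerate(g) if i%2==0 and i>25])
r=cv2.cvtColor(p["img"],cv2.COLOR_RGB2GRAY)[185:206,222:232].mean(1).round(); print("cover edge left",r)
r=cv2.cvtColor(p["img"],cv2.COLOR_RGB2GRAY)[185:206,256:262].mean(1).round(); print("right",r)
E
```

```text
0 [array([491., 415.]), array([289., 420.])]
0.05 [array([489., 408.]), array([287., 413.])]
0.1 [array([488., 401.]), array([284., 406.])]
0.2 [array([485., 389.]), array([279., 394.])]
0.4 [array([478., 372.]), array([267., 378.])]
20 ferrule start [390. 388.] end [391. 410.] tip [613. -72. 123.]
30 ferrule start [391. 391.] end [392. 412.] tip [607. -72. 112.]
42 ferrule start [391. 394.] end [393. 414.] tip [598. -73. 100.]
50 ferrule start [392. 396.] end [394. 413.] tip [591. -73.  93.]
60 ferrule start [392. 397.] end [395. 412.] tip [581. -74.  85.]
[(176, np.int64(23), np.int64(27), np.int64(31)), (178, np.int64(25), np.int64(23), np.int64(26)), (180, np.int64(25), np.int64(27), np.int64(27)), (182, np.int64(25), np.int64(26), np.int64(27)), (184, np.int64(32), np.int64(27), np.int64(25)), (186, np.int64(65), np.int64(47), np.int64(29)), (188, np.int64(55), np.int64(69), np.int64(76)), (190, np.int64(55), np.int64(77), np.int64(87)), (192, np.int64(68), np.int64(85), np.int64(93)), (194, np.int64(54), np.int64(63), np.int64(68)), (196, np.int64(26), np.int64(30), np.int64(32)), (198, np.int64(28), np.int64(30), np.int64(35)), (200, np.int64(29), np.int64(34), np.int64(36)), (202, np.int64(28), np.int64(32), np.int64(36)), (204, np.int64(30), np.int64(33), np.int64(37)), (206, np.int64(26), np.int64(30), np.int64(34)), (208, np.int64(39), np.int64(43), np.int64(48)), (210, np.int64(47), np.int64(51), np.int64(56)), (212, np.int64(52), np.int64(56), np.int64(62)), (214, np.int64(56), np.int64(61), np.int64(67))]
cover edge left [42. 51. 51. 51. 50. 52. 52. 53. 52. 50. 34. 28. 32. 33. 31. 31. 31. 31.
 33. 36. 39.]
right [52. 51. 52. 51. 52. 52. 50. 54. 76. 48. 31. 30. 33. 30. 33. 30. 32. 37.
 47. 58. 57.]
```

```bash
python3 - <<'E'
import cv2,numpy as np
for n in("a1","a2"):
    g=cv2.imread(f"pics/{n}.png",0).astype(float)
    for x0,x1 in((290,340),(460,495)):
        r=g[395:450,x0:x1].mean(1); mid=(r[:10].mean()+r[-10:].mean())/2; i=np.where((r[:-1]>=mid)&(r[1:]<mid))[0]; print(n,x0,r[:10].mean().round(),r[-10:].mean().round(),395+i)
E
```

```text
a1 290 51.0 55.0 []
a1 460 81.0 59.0 [419]
a2 290 51.0 31.0 [424]
a2 460 51.0 32.0 [423]
```

The cover is still shut. The scene edge suggests the printer's front is about 4–5 mm further away than I fitted, so the tip was only about 14 mm in. I withdraw along the blade, measure how the tool now sits in the fingers, and go in deeper.

move_arm(
  plan=[
    [[0,0,0],[0.008,0,-0.005],-1],
    [[0,0,0],[0.021,0,-0.012],-1],
    [[0,0,0],[0.038,0,-0.022],-1],
    [[0,0,0],[0.06,0,-0.035],-1],
    [[0,0,0],[0.075,0,-0.04],-1],
  ],
)

```text
t: 9.75
eef_pos: [481.0, -80.8, 203.7]
tcp_rot: [-3.141, -0.259, -3.077]
ft_force: [0.3, 0.5, -0.1]
opening: 0.208
grip_force: 30.0
```

move_arm(
  plan=[
    [[0,-8,0],[0.0,0,0],-1],
    [[0,-16,0],[0.0,0,0],-1],
    [[0,-25,0],[0,0,0],-1],
    [[0,-35,0],[0,0,0],-1],
    [[0,-40,0],[0,0,0],-1],
  ],
)

```text
t: 10.38
eef_pos: [480.3, -80.9, 202.5]
tcp_rot: [-3.14, 0.441, -3.077]
ft_force: [0.7, 0.0, -0.2]
opening: 0.21
grip_force: 30.0
```

```bash
cat > psi.py <<'E'
from h import *
import sys
s=readout.state(); Rt=R.from_euler("xyz",s["tcp_rot"]); T=s["eef_pos"]; gp=-s["tcp_rot"][1]
print(s["t"],T.round(1),s["tcp_rot"].round(3),s["ft_force"].round(1))
p=eyes.read_camera("scene"); P=[]
for a in(0,10,20,30,40,50,60):
    d=Rt.apply(R.from_euler("y",a,degrees=True).apply([-1,0,0])); g=T+Rt.apply([0,0,-4.3])
    print("psi",a,"tip",proj(p,g+72*d).round(1),"ferr0",proj(p,g+12*d).round(1))
x,y=proj(p,T).astype(int); print("origin",x-60,y-50); save(p,sys.argv[1],(x-60,y-50,x+60,y+50),6)
for r in eyes.cut_out(p,"prybar"):
    m=np.array(r["mask"]);ys,xs=np.where(m); print(r["score"],r["uv"],"low row",ys.max(),xs[ys==ys.max()].mean(),"top",ys.min())
E
python3 psi.py b1.png
```

```text
10.375 [480.3 -80.9 202.5] [-3.14   0.441 -3.077] [ 0.7  0.  -0.2]
psi 0 tip [239.7 164.7] ferr0 [241.9 156.6]
psi 10 tip [240.1 168.5] ferr0 [242.  157.3]
psi 20 tip [240.6 171.9] ferr0 [242.1 157.8]
psi 30 tip [241.1 174.7] ferr0 [242.1 158.3]
psi 40 tip [241.6 176.9] ferr0 [242.2 158.7]
psi 50 tip [242.2 178.3] ferr0 [242.3 158.9]
psi 60 tip [242.8 179. ] ferr0 [242.4 159.1]
origin 182 106
0.87 [322.1, 244.5] low row 266 313.5 top 224
0.78 [461.9, 205.9] low row 219 444.5 top 194
0.72 [369.5, 229.4] low row 249 369.5 top 210
0.71 [240.1, 156.2] low row 174 240.5 top 135
0.66 [241.1, 235.6] low row 275 254.5 top 194
```

View pics/b1.png

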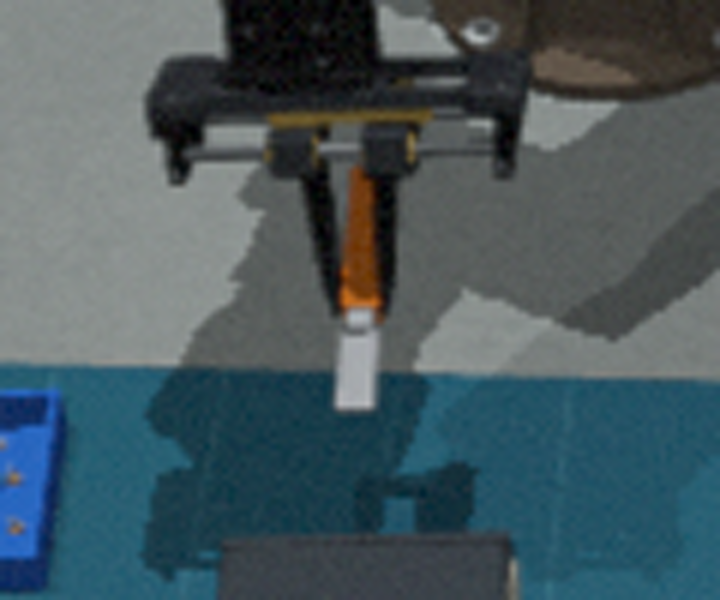

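The tip is at crop (357,410), which is row 174.3. The tool therefore sits about 29° tip-down relative to the fingers, and with the gripper leaned back 25° it is nearly level. I go back in, deeper and lower.

```bash
python3 -c "
from h import *
Q=down(.065,np.deg2rad(-26)); print(Q.as_euler('xyz'))
delta([485,-80.4,102.6],Q);delta([515,-78.4,102.6],Q);delta([538,-76.9,102.6],Q)"
```

```text
[ 3.14159265  0.45378561 -3.07659265]
t 10.47 pos [480.1 -80.6 202. ] f [-0.3  1.2 -0.8] grip 29.999005794525146 op 0.204
turn [-0.03 -0.96 -0.07] shift m [ 0.0376 -0.0001  0.0921]
t 10.47 pos [480.1 -80.6 202. ] f [-0.3  1.2 -0.8] grip 29.999005794525146 op 0.204
turn [-0.03 -0.96 -0.07] shift m [ 0.0104 -0.      0.1048]
t 10.47 pos [480.1 -80.6 202. ] f [-0.3  1.2 -0.8] grip 29.999005794525146 op 0.204
turn [-0.03 -0.96 -0.07] shift m [-0.0105 -0.      0.1146]
```

move_arm(
  plan=[
    [[0,-1,0],[0.015,0,0.037],-1],
    [[0,-1,0],[0.03,0,0.074],-1],
    [[0,-1,0],[0.0376,0,0.092],-1],
    [[0,-1,0],[0.0376,0,0.092],-1],
    [[0,-1,0],[0.024,0,0.098],-1],
  ],
)

```text
t: 11.1
eef_pos: [511.6, -73.0, 121.7]
tcp_rot: [-3.129, 0.422, -3.082]
ft_force: [-0.1, -0.9, -0.3]
opening: 0.207
grip_force: 30.0
```

```bash
python3 -c "
from h import *
Q=down(.065,np.deg2rad(-26))
delta([520,-78.4,102.6],Q);delta([538,-76.9,102.6],Q)
p=eyes.read_camera('scene');r=[r for r in eyes.cut_out(p,'prybar') if abs(r['uv'][0]-243)<12 and r['uv'][1]<205]
print([(q['uv'],np.where(np.array(q['mask']).any(1))[0][[0,-1]]) for q in r])
s=readout.state();Rt=R.from_euler('xyz',s['tcp_rot']);print(proj(p,s['eef_pos']+Rt.apply([0,0,-4.3])+Rt.apply(R.from_euler('y',29,degrees=True).apply([-72,0,0]))))"
```

```text
t 11.1 pos [511.6 -73.  121.7] f [-0.1 -0.9 -0.3] grip 30.002643764019012 op 0.207
turn [-0.83 -1.84 -0.28] shift m [ 0.0005 -0.0056  0.0208]
t 11.1 pos [511.6 -73.  121.7] f [-0.1 -0.9 -0.3] grip 30.002643764019012 op 0.207
turn [-0.83 -1.84 -0.28] shift m [-0.016  -0.0051  0.0282]
[([246.3, 176.5], array([162, 194]))]
[245.47913337 200.27371797]
```

```bash
python3 -c "
from h import *
s=readout.state();print(s['joints'].round(3),s['qvel'].round(3))"
```

```text
[-0.351  0.386  2.195  0.749  0.225 -2.684] [-0.002 -0.011  0.004  0.002 -0.015 -0.   ]
```

The wrist is at its limit (j5 near 0, j6 at its end), so leaning back at this radius is no good. I go back upright and press the tip on the bench in front of the printer to turn the tool level in the fingers. Then I re-enter deeper.

```bash
python3 -c "
from h import *
Q=down(.065,0)
delta([495,-78,165],down(.065,-.2));delta([465,-81,170],Q)"
```

```text
t 11.2 pos [512.  -73.1 121.2] f [-0.8  0.1 -1.4] grip 29.999263286590576 op 0.21
turn [-0.77 12.67 -0.39] shift m [-0.0021 -0.0045 -0.047 ]
t 11.2 pos [512.  -73.1 121.2] f [-0.8  0.1 -1.4] grip 29.999263286590576 op 0.21
turn [-0.73 24.13 -0.47] shift m [ 0.0234 -0.0059 -0.0638]
```

move_arm(
  plan=[
    [[0,3,0],[0.0,-0.002,-0.025],-1],
    [[0,10,0],[0.0,-0.004,-0.047],-1],
    [[0,17,0],[0.012,-0.006,-0.056],-1],
    [[0,24,0],[0.0234,-0.006,-0.064],-1],
    [[0,24,0],[0.0234,-0.006,-0.064],-1],
  ],
)

```text
t: 11.82
eef_pos: [465.3, -81.3, 170.5]
tcp_rot: [-3.13, 0.004, -3.087]
ft_force: [0.2, 0.4, -1.1]
opening: 0.204
grip_force: 30.0
```

```bash
python3 -c "
from h import *
print(readout.state()['joints'].round(3))
Q=down(.065,0)
delta([465,-81,8],Q)"
```

```text
[-0.307  0.332  1.979 -0.013  0.823 -1.923]
t 11.82 pos [465.3 -81.3 170.5] f [ 0.2  0.4 -1.1] grip 29.999357163906097 op 0.204
turn [-0.69  0.23 -0.62] shift m [0.0009 0.0023 0.1625]
```

move_arm(
  plan=[
    [[-0.7,0,-0.6],[0.001,0.002,0.05],-1],
    [[-0.7,0,-0.6],[0.001,0.002,0.095],-1],
    [[-0.7,0,-0.6],[0.001,0.002,0.12],-1],
    [[-0.7,0,-0.6],[0.001,0.002,0.13],-1],
    [[-0.7,0,-0.6],[0.001,0.002,0.14],-1],
  ],
)

```text
t: 12.45
eef_pos: [463.6, -80.8, 29.9]
tcp_rot: [3.141, 0.003, -3.078]
ft_force: [-2.9, 0.9, 5.2]
opening: 0.205
grip_force: 30.0
```

move_arm(
  plan=[
    [[0,0,0],[0,0,0.008],-1],
    [[0,0,0],[0,0,0.016],-1],
    [[0,0,0],[0,0,0.02],-1],
    [[0,0,0],[0,0,0.02],-1],
  ],
)

```text
t: 12.95
eef_pos: [463.3, -80.6, 9.6]
tcp_rot: [3.14, 0.001, -3.077]
ft_force: [-1.2, 0.1, 1.7]
opening: 0.206
grip_force: 30.0
```

The tool is nearly level (about 10°). I set it flat and regrip it lower and 6 mm further forward, which gives a shorter arm and more pad contact.

move_arm(
  plan=[
    [[0,0,0],[0,0,0.004],-1],
    [[0,0,0],[0,0,0.004],-0.2],
    [[0,0,0],[0,0,0.004],-0.2],
    [[0,0,0],[-0.006,0,0.006],-0.2],
    [[0,0,0],[-0.006,0,0.008],-0.2],
  ],
)

```text
t: 13.58
eef_pos: [469.8, -80.2, 1.5]
tcp_rot: [3.141, 0.002, -3.077]
ft_force: [-0.9, -0.8, 0.8]
opening: 0.395
grip_force: 0.0
```

move_arm(
  plan=[
    [[0,0,0],[0,0,0],-0.2],
    [[0,0,0],[0,0,0],-1],
    [[0,0,0],[0,0,0],-1],
    [[0,0,0],[0,0,0],-1],
    [[0,0,0],[0,0,0],-1],
  ],
)

```text
t: 14.2
eef_pos: [469.1, -80.2, 1.8]
tcp_rot: [3.14, 0.001, -3.077]
ft_force: [-0.3, 0.3, 0.1]
opening: 0.207
grip_force: 30.0
```

move_arm(
  plan=[
    [[0,0,0],[0,0,-0.02],-1],
    [[0,0,0],[0,0,-0.05],-1],
    [[0,0,0],[-0.01,0,-0.08],-1],
    [[0,0,0],[-0.025,0,-0.096],-1],
    [[0,0,0],[-0.025,0,-0.096],-1],
  ],
)

```text
t: 14.82
eef_pos: [494.9, -78.8, 98.6]
tcp_rot: [3.141, 0.004, -3.077]
ft_force: [-0.2, -0.4, -1.1]
opening: 0.21
grip_force: 30.0
```

```bash
cat > chk.py <<'E'
from h import *
s=readout.state();Rt=R.from_euler('xyz',s['tcp_rot']); p=eyes.read_camera('scene')
print(s['t'],s['eef_pos'].round(1),s['ft_force'].round(1),s['joints'].round(2))
for ps in(0,5,10): print(ps,[proj(p,s['eef_pos']+Rt.apply([0,0,-7.2])+Rt.apply(R.from_euler('y',ps,degrees=True).apply([-66,dy,0]))).round(1) for dy in(9,-9)])
for r in eyes.cut_out(p,'prybar'):
    if abs(r['uv'][0]-243)<14 and r['uv'][1]<205:
        ys,xs=np.where(np.array(r['mask'])); print(r['score'],ys.min(),ys.max(),xs[ys>=ys.max()-3].min(),xs[ys>=ys.max()-3].max())
x,y=243,185
g=p['img'][170:205,240:250]; print(cv2.cvtColor(g,cv2.COLOR_RGB2GRAY)[:,2:8].mean(1).round().astype(int))
Q=down(.065,0); f=np.array([580.,-74.2]); u=np.array([np.cos(.065),np.sin(.065)])
c=f-(66-28)*u; print(c); delta([*c,97.8],Q)
E
python3 chk.py
```

```text
14.825 [494.9 -78.8  98.6] [-0.2 -0.4 -1.1] [-0.29  0.48  1.98  0.    0.68 -1.93]
0 [array([248.1, 197.2]), array([242.2, 197.4])]
5 [array([248.3, 198.3]), array([242.4, 198.5])]
10 [array([248.5, 199.2]), array([242.6, 199.4])]
[ 48  51  54  54  61  60  61  60  63  67  74  72  71  69  82  82  86  86
  88  88  88  90  90  93 110  71  55  64  66  66  66  66  66  64  65]
[542.08024674 -76.66826108]
t 14.93 pos [493.2 -78.5  97.1] f [-0.3 -0.2 -1.6] grip 29.999637007713318 op 0.205
turn [ 0.09  0.01 -0.04] shift m [-0.0489 -0.0013 -0.0007]
```

move_arm(
  plan=[
    [[0,0,0],[-0.012,-0.001,0],-1],
    [[0,0,0],[-0.024,-0.001,0],-1],
    [[0,0,0],[-0.036,-0.001,0],-1],
    [[0,0,0],[-0.047,-0.001,0],-1],
    [[0,0,0],[-0.047,-0.001,0],-1],
  ],
)

```text
t: 15.55
eef_pos: [541.7, -76.6, 97.6]
tcp_rot: [3.14, 0.001, -3.077]
ft_force: [-0.8, -0.3, -1.1]
opening: 0.211
grip_force: 30.0
```

move_arm(
  plan=[
    [[0,0,0],[-0.002,0,0],-1],
    [[0,0,0],[-0.004,0,0],-1],
    [[0,0,0],[-0.004,0,0],-1],
  ],
)

```text
t: 15.92
eef_pos: [545.0, -76.5, 97.9]
tcp_rot: [3.14, 0.001, -3.077]
ft_force: [0.3, -0.8, -0.7]
opening: 0.205
grip_force: 30.0
```

move_arm(
  plan=[
    [[0,0,0],[0,0,-0.005],-1],
    [[0,0,0],[0,0,-0.008],-1],
    [[0,0,0],[0,0,-0.011],-1],
    [[0,0,0],[0,0,-0.014],-1],
    [[0,0,0],[0,0,-0.017],-1],
  ],
)

```text
t: 16.55
eef_pos: [545.0, -76.4, 114.9]
tcp_rot: [3.14, 0.001, -3.077]
ft_force: [1.9, 0.1, -7.2]
opening: 0.207
grip_force: 30.0
```

move_arm(
  plan=[
    [[0,0,0],[0,0,-0.003],-1],
    [[0,0,0],[0,0,-0.006],-1],
    [[0,0,0],[0,0,-0.009],-1],
    [[0,0,0],[0,0,-0.009],-1],
  ],
)

```text
t: 17.05
eef_pos: [544.7, -76.5, 124.0]
tcp_rot: [3.14, 0.001, -3.077]
ft_force: [-1.4, 0.2, -4.9]
opening: 0.203
grip_force: 30.0
```

```bash
cat > edge.py <<'E'
from h import *
import sys
p=eyes.read_camera("scene"); Rz=R.from_euler("z",.065); O=np.array([678.5,-68,0])
g=cv2.cvtColor(p["img"],cv2.COLOR_RGB2GRAY).astype(float)
for th in(0,.05,.1,.2,.3,.5,.785): print(th,"front edge row",[proj(p,O+Rz.apply(R.from_euler("y",th).apply([-178,y,20])+[80,0,125])).round(1).tolist() for y in(50,-50)],end=" ")
print(); print("L",g[165:205,222:232].mean(1).round().astype(int)); print("R",g[165:205,256:262].mean(1).round().astype(int))
s=readout.state(); print(s["t"],s["eef_pos"].round(1),s["ft_force"].round(1),s["moment"].round(2))
E
python3 edge.py
```

```text
0 front edge row [[259.6, 194.2], [226.0, 195.1]] 0.05 front edge row [[259.3, 192.7], [225.5, 193.5]] 0.1 front edge row [[259.0, 191.3], [225.0, 192.2]] 0.2 front edge row [[258.4, 188.9], [224.0, 189.7]] 0.3 front edge row [[257.7, 187.0], [222.9, 187.8]] 0.5 front edge row [[256.3, 184.9], [220.7, 185.8]] 0.785 front edge row [[254.4, 186.3], [217.4, 187.2]] 
L [13 12 11 13  9 14 23 26 49 43 40 41 51 40 37 40 43 51 50 51 50 53 50 51
 50 51 52 51 52 50 35 32 38 38 41 39 43 54 59 64]
R [80 81 76 52 44 33 29 34 44 48 50 71 61 45 52 53 51 52 51 54 53 73 83 81
 83 82 82 85 82 52 38 54 58 56 56 56 57 57 61 66]
17.1 [544.7 -76.4 123.9] [-0.8 -0.  -5.1] [-0.    0.27  0.04]
```

It is still shut (edge row 194.5) and the tool has tipped again. The tip is now about 22 mm in and bearing on the floor, so I push in a bit and lever about the tip.

```bash
python3 - <<'E'
from h import *
tip=np.array([-57.,0,26])
for a in(5,10,15,20,25,30):
    Q=R.from_euler("y",a,degrees=True); print(a,((tip-Q.apply(tip))/1000).round(4))
E
```

```text
5 [-0.0025  0.     -0.0049]
10 [-0.0054  0.     -0.0095]
15 [-0.0087  0.     -0.0139]
20 [-0.0123  0.     -0.0179]
25 [-0.0163  0.     -0.0217]
30 [-0.0206  0.     -0.025 ]
```

move_arm(
  plan=[
    [[0,0,0],[-0.003,0,-0.001],-1],
    [[0,0,0],[-0.006,0,-0.002],-1],
    [[0,0,0],[-0.006,0,-0.002],-1],
  ],
)

```text
t: 17.48
eef_pos: [550.6, -76.0, 125.6]
tcp_rot: [3.14, 0.0, -3.077]
ft_force: [-3.7, 1.0, -5.1]
opening: 0.206
grip_force: 30.0
```

move_arm(
  plan=[
    [[0,3,0],[-0.002,0,-0.004],-1],
    [[0,6,0],[-0.004,0,-0.008],-1],
    [[0,8,0],[-0.006,0,-0.011],-1],
    [[0,8,0],[-0.006,0,-0.014],-1],
    [[0,8,0],[-0.006,0,-0.017],-1],
  ],
)

```text
t: 18.1
eef_pos: [556.8, -75.7, 143.0]
tcp_rot: [3.14, -0.138, -3.077]
ft_force: [-4.2, 0.7, -2.8]
opening: 0.204
grip_force: 30.0
```

```bash
python3 edge.py|tail -3
```

```text
R [64 67 72 58 48 51 48 50 50 47 37 37 43 46 56 71 54 50 51 52 53 50 50 50
 56 78 82 72 37 29 34 32 34 35 30 34 40 60 59 59]
18.15 [556.9 -75.7 143.5] [-4.1 -0.3 -0.4] [ 0.15  0.83 -0.  ]
```

The edge has risen to row 193, so the cover is at about 0.05 rad and the load has dropped. I keep lifting.

move_arm(
  plan=[
    [[0,0,0],[-0.001,0,-0.004],-1],
    [[0,0,0],[-0.001,0,-0.008],-1],
    [[0,0,0],[-0.001,0,-0.012],-1],
    [[0,0,0],[-0.001,0,-0.015],-1],
    [[0,0,0],[-0.001,0,-0.015],-1],
  ],
)

```text
t: 18.77
eef_pos: [560.3, -75.6, 157.9]
tcp_rot: [3.141, -0.137, -3.077]
ft_force: [-2.3, 0.2, -2.1]
opening: 0.201
grip_force: 30.0
```

```bash
python3 edge.py|tail -4
```

```text
51 46 34 30 32 33 32 32 32 33 38 40 43 47 49 47]
R [69 70 67 52 48 50 48 39 33 43 40 40 52 49 46 51 52 51 51 52 52 50 54 74
 80 39 28 30 34 32 31 34 32 35 43 68 71 68 69 70]
18.825 [560.2 -75.6 157.7] [-1.1  0.1 -2.6] [-0.03  0.25 -0.01]
```

The edge is at row 190, about 0.16 rad. The cover is off its catch and carrying about 2 N. Next I follow the arc.

move_arm(
  plan=[
    [[0,0,0],[0,0,-0.008],-1],
    [[0,0,0],[0,0,-0.016],-1],
    [[0,0,0],[-0.001,0,-0.025],-1],
    [[0,0,0],[-0.002,0,-0.034],-1],
    [[0,0,0],[-0.003,0,-0.0425],-1],
  ],
)

```text
t: 19.45
eef_pos: [569.2, -75.0, 200.0]
tcp_rot: [3.14, -0.137, -3.077]
ft_force: [-1.1, 0.3, -1.8]
opening: 0.206
grip_force: 30.0
```

```bash
python3 edge.py; sed -i 's/O=np.array(\[674.5/O=np.array([678.5/' ang.py; python3 ang.py
```

```text
0 front edge row [[259.6, 194.2], [226.0, 195.1]] 0.05 front edge row [[259.3, 192.7], [225.5, 193.5]] 0.1 front edge row [[259.0, 191.3], [225.0, 192.2]] 0.2 front edge row [[258.4, 188.9], [224.0, 189.7]] 0.3 front edge row [[257.7, 187.0], [222.9, 187.8]] 0.5 front edge row [[256.3, 184.9], [220.7, 185.8]] 0.785 front edge row [[254.4, 186.3], [217.4, 187.2]] 
L [22 25 42 30 32 33 34 30 30 25 34 48 52 51 52 52 51 52 50 53 51 38 32 28
 34 35 36 35 35 42 44 44 48 50 51 48 49 49 49 58]
R [44 45 44 38 52 59 48 50 54 49 52 52 53 51 53 50 52 51 55 67 58 34 26 32
 33 36 33 32 35 41 72 74 74 74 74 73 75 72 72 72]
19.5 [569.7 -75.1 201. ] [-1.4 -0.3 -0.5] [ 0.04  0.13 -0.01]
score 0.83 theta 0.5 err 0.07 at0 0.247 top row [184]
19.6 [569.1 -75.  199.6] [-0.3 -0.2 -2.7] [-0.03 -0.06 -0.01]
```

move_arm(
  plan=[
    [[0,0,0],[-0.0015,0,-0.008],-1],
    [[0,0,0],[-0.004,0,-0.017],-1],
    [[0,0,0],[-0.007,0,-0.026],-1],
    [[0,0,0],[-0.01,0,-0.034],-1],
    [[0,0,0],[-0.01,0,-0.034],-1],
  ],
)

```text
t: 20.23
eef_pos: [583.8, -74.2, 232.1]
tcp_rot: [3.141, -0.137, -3.077]
ft_force: [-0.4, -0.3, -2.2]
opening: 0.203
grip_force: 30.0
```

```bash
cat > ang2.py <<'E'
import ang
from ang import *
q=eyes.read_camera("scene"); m=np.array(eyes.cut_out(q,"cover_lip")[0]["mask"]); ys,xs=np.where(m); print("cols",xs.min(),xs.max(),"rows",ys.min(),ys.max())
for r in range(ys.min(),ys.min()+26,4): print(r,np.where(m[r])[0][[0,-1]] if m[r].any() else None,end=" ")
print()
for th in(.5,.6,.7,.785,.85,.95):
    P=[proj(q,O+Rz.apply(R.from_euler("y",th).apply(v)+[80,0,125])).round(1).tolist() for v in([-178,72,20],[-178,-72,20],[-178,72,-13],[-178,-72,-13])]
    print(th,"top corners",P[:2],"lip corners",P[2:])
E
python3 ang2.py
```

```text
20.325 [583.3 -74.1 231.4] [-0.5 -0.7 -2.2] [-0.02 -0.07 -0.  ]
cols 212 265 rows 184 252
184 [239 249] 188 [213 262] 192 [212 263] 196 [212 263] 200 [212 263] 204 [212 263] 208 [212 263] 
0.5 top corners [[264.2, 184.7], [212.8, 186.0]] lip corners [[265.3, 186.8], [215.1, 188.0]]
0.6 top corners [[263.6, 184.6], [211.6, 185.9]] lip corners [[264.7, 185.5], [213.9, 186.8]]
0.7 top corners [[263.0, 185.1], [210.3, 186.4]] lip corners [[264.1, 184.9], [212.6, 186.2]]
0.785 top corners [[262.5, 186.1], [209.3, 187.4]] lip corners [[263.6, 184.8], [211.6, 186.1]]
0.85 top corners [[262.2, 187.2], [208.5, 188.5]] lip corners [[263.2, 185.1], [210.8, 186.4]]
0.95 top corners [[261.6, 189.4], [207.3, 190.8]] lip corners [[262.7, 186.1], [209.5, 187.4]]
```

move_arm(
  plan=[
    [[0,0,0],[-0.003,0,-0.007],-1],
    [[0,0,0],[-0.007,0,-0.0145],-1],
    [[0,0,0],[-0.011,0,-0.022],-1],
    [[0,0,0],[-0.015,0,-0.029],-1],
    [[0,0,0],[-0.015,0,-0.029],-1],
  ],
)

```text
t: 21.05
eef_pos: [602.6, -72.9, 258.6]
tcp_rot: [3.141, -0.138, -3.077]
ft_force: [-1.7, 0.6, -1.2]
opening: 0.204
grip_force: 30.0
```

```bash
cat > an3.py <<'E'
from h import *
Rz=R.from_euler("z",.065); O=np.array([678.5,-68,0])
q=eyes.read_camera("top")
for th in(.5,.6,.7,.785,.85,.95):
    print(th,[proj(q,O+Rz.apply(R.from_euler("y",th).apply(v)+[80,0,125])).round(1).tolist() for v in([-178,70,20],[-178,-70,20],[-178,70,-13],[-178,-70,-13])])
im=np.hstack([cv2.resize(q["img"][125:225,345:445],(400,400),interpolation=cv2.INTER_CUBIC)])
q2=eyes.read_camera("scene"); im=np.hstack([im,cv2.resize(q2["img"][150:250,190:290],(400,400),interpolation=cv2.INTER_CUBIC)])
cv2.imwrite("pics/fin.png",im[:,:,::-1])
s=readout.state(); print(s["t"],s["eef_pos"].round(1),s["ft_force"].round(1),s["moment"].round(2),s["joints"].round(2))
E
python3 an3.py
```

```text
0.5 [[379.5, 194.5], [432.9, 191.9], [378.4, 202.0], [430.6, 199.5]]
0.6 [[379.9, 189.4], [434.0, 186.8], [379.0, 198.1], [431.9, 195.6]]
0.7 [[380.3, 183.8], [434.9, 181.2], [379.5, 193.6], [433.0, 191.0]]
0.785 [[380.5, 178.6], [435.6, 176.0], [379.9, 189.2], [433.9, 186.6]]
0.85 [[380.7, 174.4], [436.0, 171.8], [380.1, 185.7], [434.5, 183.0]]
0.95 [[380.8, 167.7], [436.5, 165.0], [380.4, 179.7], [435.4, 177.1]]
21.15 [602.1 -72.9 258. ] [-0.7  0.7 -1.7] [-0.04 -0.04 -0.02] [-0.21  0.48  1.46 -0.04  1.33 -1.84]
```

View pics/fin.png

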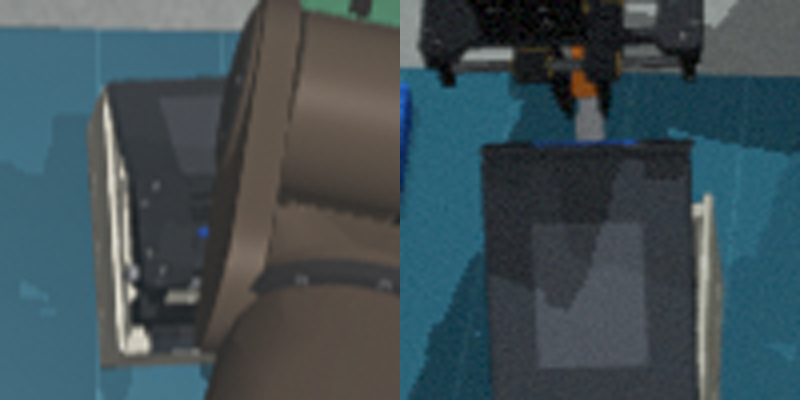

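```bash
python3 - <<'E'
from h import *
p=eyes.read_camera("top")
for r in range(166,210): print(r,p["img"][r,382:396:2].tolist())
s=readout.state(); print(s["ft_force"].round(1))
E
```

```text
166 [[53, 58, 63], [53, 58, 63], [54, 58, 62], [53, 57, 62], [67, 70, 76], [67, 71, 76], [68, 72, 77]]
167 [[54, 58, 62], [52, 56, 60], [53, 57, 61], [51, 55, 59], [64, 69, 73], [67, 72, 76], [67, 72, 76]]
168 [[53, 57, 61], [53, 56, 61], [53, 57, 60], [53, 56, 60], [60, 63, 68], [61, 65, 70], [60, 64, 69]]
169 [[52, 56, 61], [53, 58, 62], [53, 57, 61], [54, 57, 61], [54, 59, 63], [55, 60, 63], [53, 57, 62]]
170 [[52, 56, 59], [61, 64, 67], [53, 57, 61], [53, 57, 60], [54, 57, 60], [52, 56, 60], [53, 57, 61]]
171 [[52, 56, 59], [73, 76, 78], [52, 55, 60], [53, 57, 61], [53, 57, 61], [54, 58, 61], [53, 57, 60]]
172 [[54, 58, 62], [69, 72, 75], [54, 57, 61], [54, 58, 61], [53, 57, 61], [55, 58, 61], [54, 56, 60]]
173 [[52, 57, 61], [55, 59, 63], [53, 57, 61], [53, 57, 61], [53, 56, 60], [52, 55, 60], [49, 52, 55]]
174 [[50, 55, 59], [53, 57, 61], [54, 57, 62], [53, 57, 60], [53, 57, 61], [49, 52, 56], [44, 48, 50]]
175 [[52, 56, 60], [54, 57, 61], [54, 57, 61], [55, 58, 62], [54, 58, 61], [50, 52, 56], [53, 56, 57]]
176 [[60, 64, 67], [52, 57, 61], [53, 57, 61], [54, 57, 61], [53, 57, 
[... 2780 characters left out ...]
1, 44], [36, 41, 43], [36, 40, 43], [36, 41, 44], [48, 48, 47]]
204 [[43, 47, 51], [35, 39, 44], [35, 40, 44], [33, 38, 41], [35, 39, 41], [34, 40, 43], [49, 48, 47]]
205 [[30, 37, 41], [31, 38, 41], [34, 39, 42], [33, 39, 41], [35, 40, 43], [35, 40, 43], [47, 47, 46]]
206 [[36, 42, 45], [45, 48, 52], [35, 40, 43], [45, 48, 51], [52, 54, 58], [53, 55, 57], [48, 48, 47]]
207 [[46, 50, 53], [54, 56, 59], [46, 50, 52], [52, 56, 58], [60, 61, 65], [61, 63, 65], [50, 49, 47]]
208 [[73, 75, 75], [49, 53, 57], [52, 55, 57], [48, 52, 55], [56, 59, 63], [60, 61, 65], [49, 48, 47]]
209 [[100, 100, 97], [49, 54, 59], [53, 56, 60], [50, 55, 59], [57, 62, 66], [57, 62, 67], [48, 48, 47]]
[-0.5  0.2 -1.7]
```

In the top view the cover's front face spans rows 181–190.5, which puts the cover at about 0.75 rad. It is steady, and the blade carries its weight of about 1.7 N. I hand in.

```bash
python3 -c "
from h import *
s=readout.state();print(s['t'],s['eef_pos'].round(1),s['qvel'].round(3));print(env.job_done())"
```

```text
21.2 [602.  -72.9 257.9] [-0.    -0.001  0.001  0.    -0.    -0.001]
the job is handed in; nothing more can be done
None
```

I handed the job in at 21.2 s with the cover held open on the blade at about 0.75 rad (43°, estimated from the top camera), the arm at rest and still gripping the tool; no verdict was returned.

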